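# Pull the blue record box file from the tight rack and pack it in the ready stand

### The job

Tip the blue box file out of the tightly packed rack by its top edge until it leans well out, then grip it at the spine side, take it out and set it down (do not drop it) upright in the empty bay of the grey stand, squared up with the bay wall and fully on the base. Then slide the orange-handled end stop in until the box file is snug between it and the wall. Leave the other box files standing in their row (one may lean sideways into the gap), and leave the tin, the black case and the jar where they are.

Things in the scene. Friction and masses are not known exactly. Their poses are not given: they have to be found in the camera images.
- file_blue_mid (a point): Blue box file, yellow spine label: a rigid block 115 deep (x) x 48 thick (y) x 175 mm high (z), about 0.38 kg. Point: its centre; -x points out of the spine, z up. It stands at any of the four places in the row, spine to the robot side, pressed by its neighbours with about 6 to 9 N a side. Once tipped it can be gripped across its thickness where it leans out, and drawn out along its own z, over the lip.
- file_blue_edge (a point): Middle of the blue box file's far (+x) top edge, opposite the spine. Behind it is free space down to 62 mm above the table. A finger let down there and drawn to the spine side with a few newtons tips the box file about its lower spine edge; the row's pressure holds it at the angle it is left at (0.35 to 0.45 rad is good; past 0.55 it may fall out).
- rack: Plywood rack, fixed. Origin at table level under the row's middle; -x is its open front, y along the row. Floor 12 mm thick, 135 x 252 mm. Box files stand at x 0, y about -72, -24, 24, 72 mm; front lip 4 mm ahead of the spines, 8 mm above the floor; rear rail 4 mm behind them, 50 mm high. A sprung aluminium plate at each end of the row (y +-96 mm, top 143 mm above the table) presses it with about 9 N, following up only 3 mm: the gap stays when a file is out.
- file_grey_mid (a point): Grey box file, same size as the blue one; the point is its centre. To stay in the rack; it may shift along the row or lean into the gap.
- file_green_mid (a point): Green box file, same size; the point is its centre. To stay standing in the rack.
- file_red_mid (a point): Dark red box file, same size; the point is its centre. To stay standing in the rack.
- stand: Grey stand, fixed. Origin at table level. Base 12 mm thick, x -90 to 90, y -120 to 135 mm, flat, open at front (-x), back and above. Upright wall 110 mm above the base, inner face at y -110 mm. The bay lies between this wall and the end stop; the box file belongs at x 0, spine to the front, thickness along y: its centre is at y -86 mm when snug.
- stop (a joint): End stop sliding along the stand's y: the value is the bay's clear width in m (wall to stop plate). Starts open at 0.09 to 0.125; 0.048 is snug on the box file. Friction about 2.5 N; it stays where it is left. Its steel plate is 120 mm in x, 8 mm thick, top 123 mm above the table.
- stop_post (a point): Centre of the top of the stop's orange handle: an upright block 34 (x) x 18 (y) x 70 mm high on the stop's foot, its centre 70 mm to the +y side of the plate's bay face. Top 91 mm above the table, foot's top 21 mm. Pushed towards the stand's -y, or pinched from above, it moves the stop. Axes as the stand's.
- tin: Bystander: round grey tin, 108 mm across, 52 mm high, origin under its centre.
- case: Bystander: black hard case, 75 x 130 x 35 mm, origin under its centre.
- jar: Bystander: amber jar with a white lid, 66 mm across, 100 mm high, origin under its centre.
Things that resemble listed ones, but are neither listed nor needed, are in the scene too. There is more than one size of the part that bears file_blue_mid; the job needs the larger.

How it is judged:
By the outcome, as a careful person would: the job done as asked, in the order asked, and still so for the second after the job is handed in, with the robot touching nothing.
It also fails if it takes over 67 s, if anything falls off the work surface, if the arm or the gripper's body presses on something with over 40 N, if the wrist force passes 120 N, or if a joint passes its speed limit or range.

### The arm

A 6-joint arm with a two-finger parallel gripper is mounted at the origin on the work surface. World frame = base frame: x ahead of the robot, y to its left, z up, the work surface at z = 0. Lengths are in mm, angles in rad, forces in N, time in s.
With the tool pointing down it reaches from about 275 to 1000 mm from the base axis. Payload 8.4 kg.
Tool frame: the origin (TCP) lies at the very end of the fingers, on their centre line; the grasp point (between the pads) lies 19 mm behind it; z points along the fingers, x is the direction in which the jaws open and shut, and the axes are right-handed (so a half turn about z gives the same grasp; the last joint's range is limited). The gripper opens to 85 mm and grips with 20 to 120 N. Pads are 22 mm wide; open, the fingers measure 114 mm over their backs; the gripper's body (76 mm by 85 mm) begins 54 mm behind the grasp point. The pads swing forward as they close: fully open they stand 13 mm farther back than shut.
Start: joints at [1.296, 0.353, 1.633, -0, 1.155, -0.002], TCP at [168.392, 601.891, 231.281] pointing down, gripper open.
Joint ranges: [-2.63, 2.63], [-0.92, 2.1], [0.06, 2.66], [-1.3, 4.44], [0, 2.69], [-3.02, 3.02]. Speed limits (rad/s): [2.22, 2.22, 2.79, 3.14, 3.14, 3.14].

### API

Orientations are given as [roll, pitch, yaw] about the fixed x, y, z axes, in that order (R = Rz(yaw) Ry(pitch) Rx(roll)).
In Python, from rig import sense, grab_frame, calibration, sign_off gives the robot as it stands.
- The arm moves only by the tool servo_tool, never from a script. Its argument "series" is one flat list of numbers, 4 for each row, row after row: the shift along the world's x, y, z in m, then the turn about the world's z in degrees. In form: [x, y, z, yaw, x, y, z, yaw, ...]. A call has 1 to 8 rows; each row shifts and turns the commanded pose from where the row before left it; what a row does not reach is not made up. A row lasts 1/12 s, in which the tool goes at most 41.7 mm and 7.16 degrees, less where a joint would pass 70% of its speed; a pose out of reach is approached as far as the arm can. A call is refused whole if a number of a shift passes 0.0417 or a number of a turn 7.16, either way. A call with a gripper value outside its range is refused whole. "gripper" is the finger opening in m, from 0 to 0.0854, set as the call begins (left out, the last holds). The fingers move at their own pace and stop on an object; "newtons" is the grip in N (left out, the last holds). Time passes only in rows, so rows that do not move let the fingers close. It gives the time, the measured TCP pose, the force and the opening at its end, in the units of the state.
- sense(): the state, without advancing time (a new reading comes with each control period).
- grab_frame(name): name is "scene" or "top"; returns the picture (420x560x3 uint8, blue, green, red); there is no depth.
- calibration(name): a dict with "fx", "fy", "cx", "cy" (pixels), "distortion" ([k1, k2, p1, p2, k3] as OpenCV has them; the pictures are not rectified), "rvec" (rotation vector, rad) and "tvec" (3), from world to camera coordinates, as OpenCV has them. Camera axes: x right, y down, z forward; pixel columns grow to the right and rows downward; lengths in mm; the calibration is good to about 2 mm. A picture is of the moment at which its call begins. calibration takes no time and is no camera call.
- sign_off(): hands the job in, once; it reports no verdict.
The state is a dict: "clock": time; "qpos": joint angles; "qvel": joint speeds; "joint_efforts": joint torques, N m; "eef_pos": TCP position; "tcp_rot": TCP orientation; "contact_force": force on the tool from outside, world axes, zero at the start; "wrist_torque": the same for the moment, N m; "opening": opening from 0.0 (shut) to 1.0 (fully open).
Only numpy, scipy, OpenCV 4.12 (cv2) and the standard library are available. Lean on these libraries where they do the work, as an engineer would, in place of code of your own. Each camera call takes 0.05 s, during which the arm holds its last target. There are 200 camera calls.

## Working session

There is one attempt and no reset: what is moved stays moved. The work goes in short steps, Python scripts to look and compute and a tool call to move; the robot and the scene stay as the last step left them, time stands still between calls to the robot, and variables do not carry over. Pictures are saved under pics/ and viewed, about 8 in all and at most 12, crops included, and the job is handed in when it is done.

Besides the shell and the picture viewer there is one more tool, called as name(argument=value, ...) on one line, values as JSON. servo_tool: Moves the arm, as the interface text tells. Its arguments: {"type":"object","properties":{"series":{"type":"array"},"gripper":{"type":"number"},"newtons":{"type":"number"}},"required":["series"]}

```bash
mkdir -p pics; ls; python3 - <<'E'
from rig import *
import cv2,numpy as np
s=sense();print(s['clock'],s['eef_pos'],s['tcp_rot'],s['contact_force'])
for n in("scene","top"):
    cv2.imwrite(f"pics/{n}0.png",grab_frame(n)); c=calibration(n)
    R=cv2.Rodrigues(np.array(c['rvec'],float))[0];print(n,c['fx'],c['distortion'],-R.T@np.ravel(c['tvec']),R[2])
E
```

```text
pics
0.0 [168.25674966 601.43011352 230.54615036] [3.14158015e+00 1.41084477e-03 1.29801146e+00] [-0.40328072 -0.1885339  -0.48855591]
scene 468.2490958408558 [-0.10824624  0.          0.          0.          0.        ] [1352.00752363  167.03119258  997.61911568] [-0.65323082 -0.16440339 -0.73909473]
top 489.96601627737203 [0.05655326 0.         0.         0.         0.        ] [ 429.49338394  -45.22487314 1238.38338047] [ 0.11293208  0.01113807 -0.99354028]
```

View pics/scene0.png

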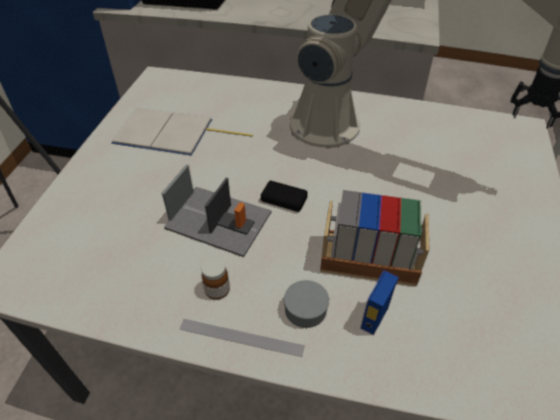

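View pics/top0.png

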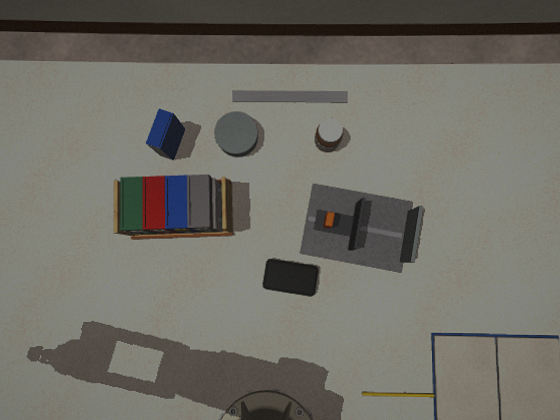

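Candidates for the blue box file are the blue one in the row, at top (177,201) and scene (370,212), and the smaller loose blue box with a yellow label, at top (166,134) and scene (380,303). I choose the one in the row, third from the left between red and grey, and check it in a crop. The black plate and orange post at top (330,219) are the stop.

```bash
cat > h.py <<'E'
from rig import *
import cv2,numpy as np
def ray(n,px):
    c=calibration(n);K=np.array([[c['fx'],0,c['cx']],[0,c['fy'],c['cy']],[0,0,1.]])
    R=cv2.Rodrigues(np.array(c['rvec'],float))[0];o=-R.T@np.ravel(c['tvec']).astype(float)
    u=cv2.undistortPoints(np.array(px,float).reshape(-1,1,2),K,np.array(c['distortion'],float)).reshape(-1,2)
    return o,np.c_[u,np.ones(len(u))]@R
def onz(n,px,z):
    o,d=ray(n,px);return o+d*((z-o[2])/d[:,2])[:,None]
def proj(n,P):
    c=calibration(n);K=np.array([[c['fx'],0,c['cx']],[0,c['fy'],c['cy']],[0,0,1.]])
    return cv2.projectPoints(np.array(P,float).reshape(-1,1,3),np.array(c['rvec'],float),np.array(c['tvec'],float),K,np.array(c['distortion'],float))[0].reshape(-1,2)
def blobs(im,lo,hi,amin=40):
    m=cv2.inRange(cv2.cvtColor(im,cv2.COLOR_BGR2HSV),lo,hi)
    return sorted([c for c in cv2.findContours(m,cv2.RETR_EXTERNAL,cv2.CHAIN_APPROX_NONE)[0] if cv2.contourArea(c)>amin],key=cv2.contourArea,reverse=True)
def crop(im,x0,y0,x1,y1,s,fn): cv2.imwrite(fn,cv2.resize(im[y0:y1,x0:x1],None,fx=s,fy=s,interpolation=cv2.INTER_CUBIC))
E
python3 - <<'E'
from h import *
np.set_printoptions(precision=1,suppress=True)
im=cv2.imread('pics/top0.png')
a=cv2.resize(im[100:290,100:265],None,fx=4,fy=4,interpolation=cv2.INTER_CUBIC)[:600]
b=im[165:285,290:435]; 
crop(im,105,100,260,245,4,'pics/rackc.png'); crop(im,290,165,435,285,5,'pics/standc.png')
for nm,lo,hi,z in(("blue",(105,120,50),(130,255,255),187),("red",(170,120,50),(180,255,255),187),("green",(60,80,20),(90,255,255),187),("orange",(3,150,100),(15,255,255),91)):
    for c in blobs(im,lo,hi)[:3]:
        r=cv2.minAreaRect(c);bx=cv2.boxPoints(r);P=onz('top',bx,z)
        print(nm,np.array(r[0]),np.array(r[1]),onz('top',[r[0]],z)[0],'edges',np.linalg.norm(P[1]-P[0]),np.linalg.norm(P[2]-P[1]));print(P[:,:2].tolist() and P[:,:2].round(1).tolist())
E
```

```text
blue [175.5 201.5] [53. 21.] [557.  194.6 187. ] edges 45.5190817833217 115.44912798339857
[[614.8, 219.3], [615.2, 173.8], [499.9, 170.1], [499.5, 215.1]]
blue [159.3 128.1] [15.8 37.3] [718.8 235.1 187. ] edges 82.76912569301349 35.0910301075103
[[685.8, 264.5], [764.4, 238.4], [752.1, 205.5], [673.7, 231.9]]
blue [484.6 339.7] [ 55.5 136.1] [ 275.7 -455.4  187. ] edges 283.0208221036226 108.223278464956
[[267.1, -305.9], [385.7, -562.9], [284.7, -601.9], [168.4, -349.0]]
green [130.5 203. ] [52. 21.] [552.9 291.2 187. ] edges 45.222387930971315 113.05382393319768
[[609.5, 316.2], [609.9, 271.0], [497.0, 266.3], [496.6, 310.9]]
orange [329.2 218.8] [ 7.2 14. ] [ 530.9 -145.8   91. ] edges 32.96297688846184 16.937090065710443
[[516.0, -134.8], [548.5, -140.2], [545.8, -156.9], [513.4, -151.4]]
```

View pics/rackc.png

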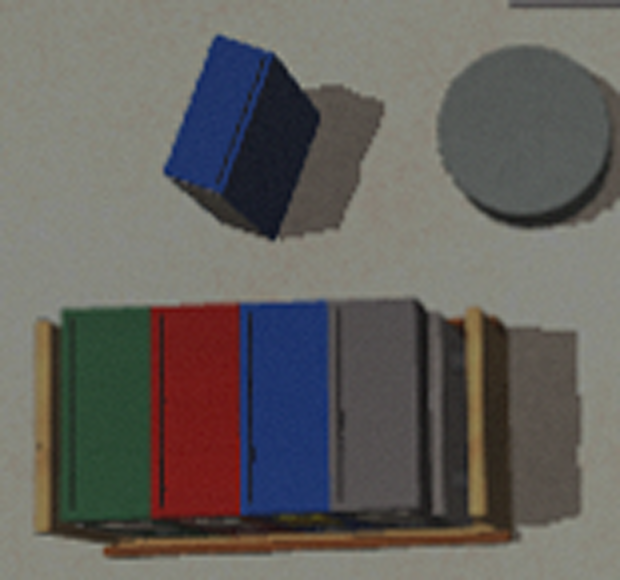

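View pics/standc.png

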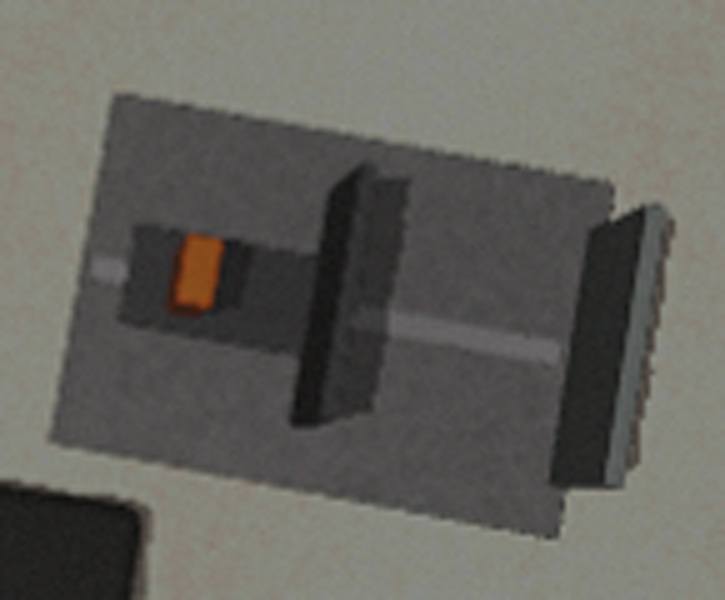

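The crops confirm it: the row's blue file top spans top-image (165–187, 175–229) and its yellow label shows below the near edge, so its spine faces the robot. The stand's wall is on the right, the stop plate at its middle, and the orange post at (329,219).

```bash
python3 - <<'E'
from h import *
np.set_printoptions(precision=1,suppress=True)
r=lambda L:np.array(L)/4+[105,100]-.4
s=lambda L:np.array(L)/5+[290,165]-.4
A=onz('top',r([[62,310],[418,299],[62,517],[420,512],[242,303],[330,300],[330,514],[242,517]]),187)[:,:2];print(A)
far=A[1]-A[0];print('row yaw',np.arctan2(far[0],-far[1]),np.arctan2((A[3]-A[2])[0],-(A[3]-A[2])[1]))
print('blue',A[4:].mean(0),'row mid',A[:4].mean(0))
B=onz('top',s([[115,93],[615,183],[558,540],[50,442]]),12)[:,:2];print(B)
for i in range(4):
    d=B[(i+1)%4]-B[i];print(np.linalg.norm(d),np.degrees(np.arctan2(d[1],d[0])))
c=B.mean(0);yaw=np.arctan2(*( (B[0]-B[3])[::-1]));print('yaw',yaw)
ex=np.array([np.cos(yaw),np.sin(yaw)]);ey=np.array([-ex[1],ex[0]]);O=c-7.5*ey;print('stand O',O)
def st(p):return [(p-O)@ex,(p-O)@ey]
for nm,L,z in(('walltop',[[648,205],[608,487]],122),('wallbot',[[590,226],[552,483]],12),('platetop bayface',[[372,168],[320,424]],123),('post',None,91)):
    P=onz('top',s(L),z) if L else onz('top',[[329.2,218.8]],z)
    for p in P:print(nm,p[:2],np.array(st(p[:2])))
print('target',O-86*ey)
E
```

```text
[[609.2 316. ]
 [617.1 123.6]
 [496.9 310.7]
 [501.1 119.5]
 [614.  219. ]
 [616.2 171.4]
 [499.7 167.8]
 [497.7 214.8]]
row yaw 0.041082096281164014 0.02191725144200226
blue [556.9 193.3] row mid [556.1 217.5]
[[ 627.8 -110.9]
 [ 584.  -361.1]
 [ 406.5 -329.4]
 [ 451.7  -79. ]]
253.9782797981304 -99.93194493624407
180.37558828985962 169.86302150364196
254.41120908750722 79.75453565159728
178.98554177730406 -10.275939942858486
yaw -0.17934898574007854
stand O [ 516.2 -227.5]
walltop [ 560.2 -347.4] [  64.7 -110.2]
walltop [ 432.4 -326.6] [ -64.7 -112.5]
wallbot [ 562.3 -348.3] [  66.9 -110.7]
wallbot [ 434.3 -327. ] [ -62.8 -112.5]
platetop bayface [ 576.1 -222.5] [58.  15.6]
platetop bayface [ 459.1 -197.9] [-61.4  18.9]
post [ 530.9 -145.8] [-0.1 83. ]
target [ 500.8 -312.1]
```

servo_tool(series=[0.029, -0.025, 0.001, 1.1, 0.029, -0.025, 0.001, 1.1, 0.029, -0.025, 0.001, 1.1, 0.029, -0.025, 0.001, 1.1, 0.029, -0.025, 0.001, 1.1, 0.029, -0.025, 0.001, 1.1, 0.029, -0.025, 0.001, 1.1, 0.029, -0.025, 0.001, 1.1], gripper=0, newtons=60)

```text
clock: 0.77
eef_pos: [401.4, 400.3, 239.1]
tcp_rot: [-3.141, 0.0, 1.453]
contact_force: [-0.2, -0.2, 0.3]
opening: 0.001
```

servo_tool(series=[0.029, -0.025, 0.001, 1.1, 0.029, -0.025, 0.001, 1.1, 0.029, -0.025, 0.001, 1.1, 0.029, -0.025, 0.001, 1.1, 0.029, -0.025, 0.001, 1.1, 0.029, -0.025, 0.001, 1.1, 0.029, -0.025, 0.001, 1.1, 0.029, -0.025, 0.001, 1.1])

```text
clock: 1.43
eef_pos: [633.4, 200.3, 247.0]
tcp_rot: [-3.141, 0.0, 1.606]
contact_force: [0.7, 0.4, 0.5]
opening: 0.005
```

servo_tool(series=[0.003, -0.005, 0, 0, 0, 0, 0, 0, 0, 0, 0, 0])

```text
clock: 1.68
eef_pos: [634.8, 196.8, 246.6]
tcp_rot: [-3.14, -0.0, 1.604]
contact_force: [-0.5, -0.1, 0.2]
opening: 0.002
```

servo_tool(series=[0, 0, -0.025, 0, 0, 0, -0.025, 0, 0, 0, -0.024, 0, 0, 0, 0, 0, -0.003, 0, 0, 0, -0.003, 0, 0, 0, 0, 0, 0, 0])

```text
clock: 2.27
eef_pos: [629.3, 197.8, 175.2]
tcp_rot: [3.14, -0.001, 1.606]
contact_force: [0.1, -0.4, -0.2]
opening: -0.004
```

servo_tool(series=[-0.002, 0, 0, 0, -0.002, 0, 0, 0, 0, 0, 0, 0])

```text
clock: 2.52
eef_pos: [627.1, 197.4, 175.3]
tcp_rot: [3.137, -0.001, 1.605]
contact_force: [4.7, 0.5, 2.6]
opening: 0.001
```

servo_tool(series=[-0.002, 0, 0, 0, -0.002, 0, 0, 0, 0, 0, 0, 0])

```text
clock: 2.77
eef_pos: [625.2, 197.3, 176.3]
tcp_rot: [3.132, -0.001, 1.605]
contact_force: [9.5, -0.5, 6.8]
opening: 0.003
```

servo_tool(series=[-0.0083, -0.0003, 0.0053, 0, -0.0083, -0.0003, 0.0053, 0, -0.0088, -0.0003, 0.0045, 0, -0.0088, -0.0003, 0.0045, 0, 0, 0, 0, 0, 0, 0, 0, 0])

```text
clock: 3.27
eef_pos: [588.1, 195.9, 194.2]
tcp_rot: [3.139, -0.001, 1.605]
contact_force: [3.9, -0.2, 4.8]
opening: -0.001
```

servo_tool(series=[-0.008, -0.0003, 0.0035, 0, -0.008, -0.0003, 0.003, 0, -0.008, -0.0003, 0.003, 0, -0.007, -0.0003, 0.0025, 0, 0, 0, 0, 0, 0, 0, 0, 0])

```text
clock: 3.77
eef_pos: [555.2, 194.4, 204.4]
tcp_rot: [-3.139, 0.0, 1.605]
contact_force: [0.4, 1.2, 0.3]
opening: 0.001
```

```bash
python3 - <<'E'
from h import *
im=grab_frame('scene');crop(im,290,150,450,290,4,'pics/tip.png')
E
```

```text
(no output)
```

View pics/tip.png

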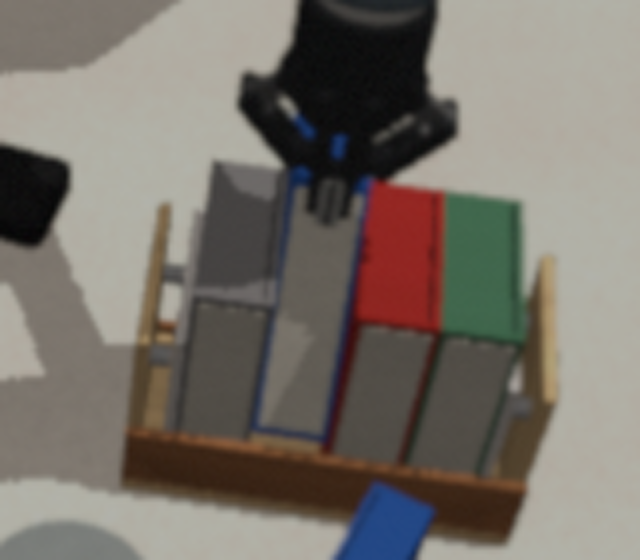

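servo_tool(series=[0.01, 0, 0.03, 0, 0, 0, 0.041, 0, -0.02, -0.03, 0.02, 0, -0.025, -0.033, 0, 0, -0.025, -0.033, 0, 0, -0.025, -0.033, 0, 0, -0.025, -0.033, 0, 0, 0, 0, 0, 0], gripper=0.0854)

```text
clock: 4.48
eef_pos: [441.5, 28.6, 295.1]
tcp_rot: [-3.137, 0.002, 1.603]
contact_force: [1.5, 0.6, -0.1]
opening: 0.997
```

```bash
python3 - <<'E'
from h import *
np.set_printoptions(precision=1,suppress=True)
im=grab_frame('top');cv2.imwrite('pics/top1.png',im);crop(im,105,140,265,290,4,'pics/tip2.png')
for c in blobs(im,(105,120,40),(130,255,255))[:3]:
    r=cv2.minAreaRect(c);bx=cv2.boxPoints(r);print(bx);print(onz('top',bx,173)[:,:2],onz('top',bx,218)[:,:2])
E
```

```text
[[145.3 142.7]
 [158.6 107.9]
 [173.4 113.5]
 [160.1 148.4]]
[[689.2 268.6]
 [768.8 242.1]
 [756.4 208.8]
 [676.9 235.6]] [[678.3 255.4]
 [754.5 230. ]
 [742.6 198.1]
 [666.5 223.7]]
[[160.8 205.8]
 [186.  203. ]
 [190.  239.2]
 [164.8 242. ]]
[[548.9 229.6]
 [555.6 174.8]
 [476.5 163.5]
 [470.  217.9]] [[543.9 218. ]
 [550.3 165.5]
 [474.5 154.7]
 [468.3 206.8]]
[[411.2 342.4]
 [535.2 286.4]
 [558.  337. ]
 [434.  393. ]]
[[ 264.9 -309.4]
 [ 385.1 -569.8]
 [ 282.8 -609.4]
 [ 164.9 -353. ]] [[ 271.9 -298.2]
 [ 387.  -547.6]
 [ 289.  -585.5]
 [ 176.1 -340. ]]
```

View pics/tip2.png

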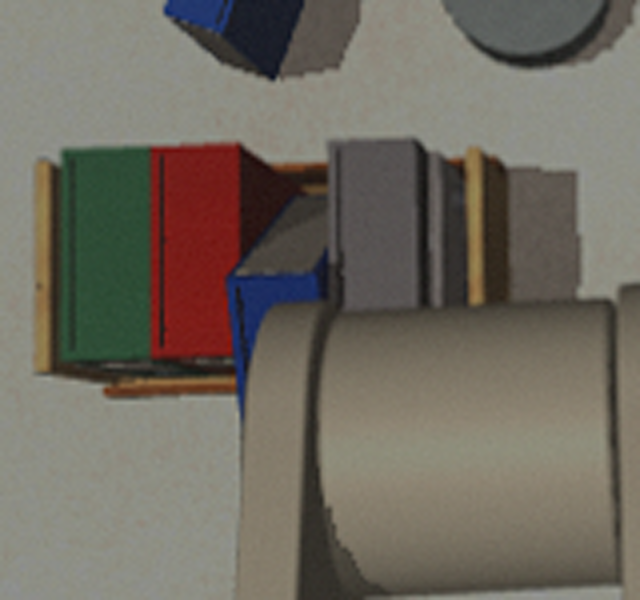

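servo_tool(series=[0.0037, 0.032, 0, 0, 0.0037, 0.032, 0, 0, 0.0037, 0.032, 0, 0, 0.0037, 0.032, 0, 0, 0.0037, 0.032, 0, 0, 0, 0, -0.035, 0, 0, 0, -0.035, 0, 0, 0, 0, 0])

```text
clock: 5.2
eef_pos: [461.2, 192.5, 219.9]
tcp_rot: [-3.132, 0.003, 1.607]
contact_force: [-0.2, -0.6, -1.6]
opening: 0.998
```

servo_tool(series=[0, 0, -0.03, 0, 0, 0, -0.03, 0, 0, 0, -0.016, 0, 0, 0, -0.01, 0, 0, 0, 0, 0, 0, 0, 0, 0])

```text
clock: 5.7
eef_pos: [465.3, 192.8, 140.7]
tcp_rot: [3.142, -0.0, 1.605]
contact_force: [-0.3, -0.6, 0.5]
opening: 1.0
```

servo_tool(series=[-0.005, -0.004, -0.001, 0, 0, 0, 0, 0])

```text
clock: 5.87
eef_pos: [459.5, 188.2, 140.0]
tcp_rot: [3.141, -0.0, 1.605]
contact_force: [0.4, -1.1, -0.1]
opening: 1.003
```

servo_tool(series=[0, 0, 0, 0, 0, 0, 0, 0, 0, 0, 0, 0, 0, 0, 0, 0, 0, 0, 0, 0, 0, 0, 0, 0], gripper=0.03, newtons=80)

```text
clock: 6.37
eef_pos: [460.2, 189.3, 139.8]
tcp_rot: [3.14, -0.001, 1.605]
contact_force: [-2.5, 3.5, 7.2]
opening: 0.554
```

servo_tool(series=[-0.0039, 0, 0.0092, 0, -0.0039, 0, 0.0092, 0, -0.0039, -0.0002, 0.0092, 0, -0.0039, -0.0002, 0.0092, 0, 0, 0, 0, 0])

```text
clock: 6.78
eef_pos: [442.8, 188.1, 176.4]
tcp_rot: [-3.14, -0.0, 1.605]
contact_force: [-5.4, 2.9, 1.9]
opening: 0.552
```

servo_tool(series=[-0.0078, -0.0003, 0.018, 0, -0.0078, -0.0003, 0.018, 0, -0.0078, -0.0003, 0.018, 0, -0.0078, -0.0003, 0.018, 0, 0, 0, 0, 0])

```text
clock: 7.2
eef_pos: [411.6, 186.7, 249.7]
tcp_rot: [-3.141, -0.0, 1.605]
contact_force: [-8.4, -2.4, 3.5]
opening: 0.553
```

```bash
python3 - <<'E'
from h import *
im=grab_frame('scene');crop(im,270,80,450,280,3,'pics/lift.png')
E
```

```text
(no output)
```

View pics/lift.png

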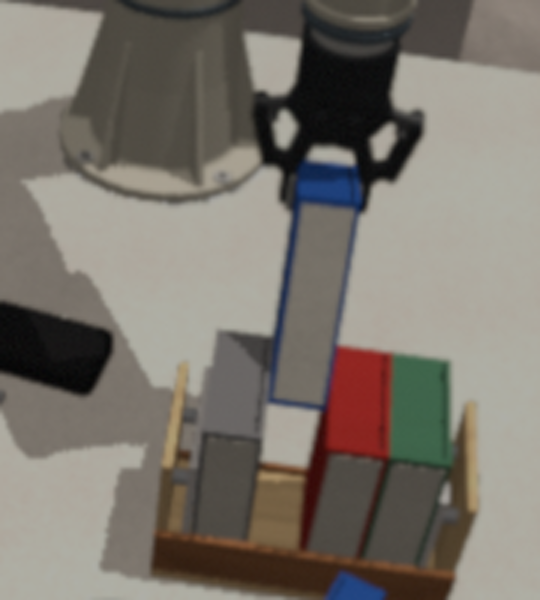

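servo_tool(series=[-0.0078, -0.0003, 0.018, 0, -0.0078, -0.0003, 0.018, 0, -0.0078, -0.0003, 0.018, 0, 0, 0, 0.018, 0, 0, 0, 0.018, 0, 0, 0, 0, 0])

```text
clock: 7.75
eef_pos: [391.1, 186.6, 340.3]
tcp_rot: [3.137, -0.002, 1.605]
contact_force: [-0.0, -0.2, -3.9]
opening: 0.553
```

servo_tool(series=[0.0014, -0.017, 0, -0.44, 0.0014, -0.034, 0, -0.87, 0.0014, -0.034, 0, -0.87, 0.0014, -0.034, 0, -0.87, 0.0014, -0.034, 0, -0.87, 0.0014, -0.034, 0, -0.87, 0.0014, -0.034, 0, -0.87, 0.0014, -0.034, 0, -0.87])

```text
clock: 8.42
eef_pos: [400.1, -70.8, 336.2]
tcp_rot: [-3.141, 0.0, 1.491]
contact_force: [0.7, 0.5, -5.0]
opening: 0.552
```

servo_tool(series=[0.0014, -0.034, 0, -0.87, 0.0014, -0.034, 0, -0.87, 0.0014, -0.034, 0, -0.87, 0.0014, -0.034, 0, -0.87, 0.0014, -0.034, 0, -0.87, 0.0014, -0.034, 0, -0.87, 0.0007, -0.017, 0, -0.44, 0, 0, 0, 0])

```text
clock: 9.08
eef_pos: [409.4, -293.5, 335.6]
tcp_rot: [-3.14, 0.001, 1.389]
contact_force: [-0.5, -0.2, -4.7]
opening: 0.549
```

servo_tool(series=[0, 0, 0, 0, 0, 0, 0, 0])

```text
clock: 9.25
eef_pos: [409.3, -289.4, 336.3]
tcp_rot: [-3.14, -0.001, 1.392]
contact_force: [0.5, 0.9, -4.7]
opening: 0.55
```

```bash
python3 - <<'E'
from h import *
im=grab_frame('scene');crop(im,100,60,300,260,3,'pics/over.png')
E
```

```text
(no output)
```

View pics/over.png

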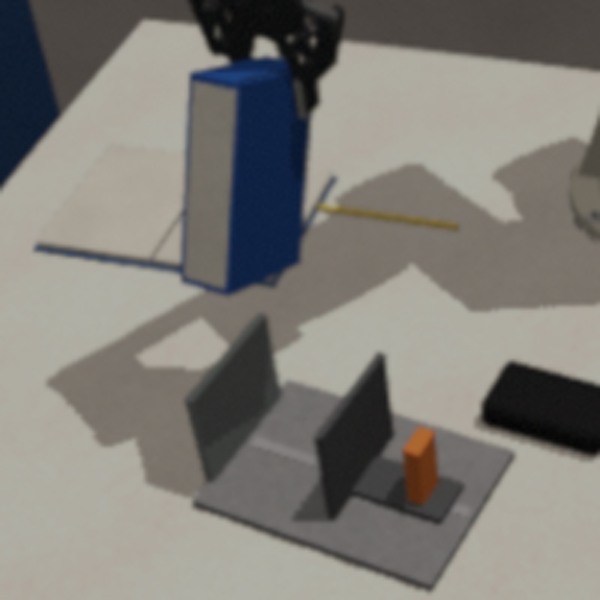

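```bash
cat >> h.py <<'E'
def onplane(n,px,p0,nv):
    o,d=ray(n,px);return o+d*(((p0-o)@nv)/(d@nv))[:,None]
E
python3 - <<'E'
from h import *
np.set_printoptions(precision=1,suppress=True)
s=sense();p=np.array(s['eef_pos']);y=s['tcp_rot'][2]
ey=np.array([np.cos(y),np.sin(y),0]);ex=np.array([ey[1],-ey[0],0])
P=onplane('scene',np.array([[240,84],[228,292],[300,262]])/3+[100,60]-.4,p+24*ey,ey)
Q=np.c_[(P-p)@ex,P[:,2]-(p[2]+19)];print(Q)
d=Q[0]-Q[1];print('h',np.hypot(*d),'theta',np.arctan2(-d[0],d[1]))
d=Q[1]-Q[2];print('depth',np.hypot(*d),'theta',np.arctan2(d[1],d[0]))
E
```

```text
[[  80.4   56.5]
 [ 144.4 -103. ]
 [  39.5 -150.1]]
h 171.9358235281392 theta 0.381716241827539
depth 114.99119412788981 theta 0.4213507032006458
```

servo_tool(series=[-0.0026, 0, -0.03, 0, 0, 0, -0.04, 0, 0, 0, -0.04, 0, 0, 0, -0.03, 0, 0, 0, -0.025, 0, 0, 0, -0.02, 0, 0, 0, 0, 0, 0, 0, 0, 0])

```text
clock: 9.97
eef_pos: [406.9, -288.9, 152.3]
tcp_rot: [-3.14, -0.001, 1.394]
contact_force: [0.4, 0.1, -4.9]
opening: 0.55
```

servo_tool(series=[0, 0, -0.004, 0, 0, 0, -0.002, 0, 0, 0, 0, 0, 0, 0, 0, 0])

```text
clock: 10.3
eef_pos: [407.6, -290.2, 147.6]
tcp_rot: [3.14, 0.001, 1.393]
contact_force: [0.3, 0.4, -4.3]
opening: 0.552
```

servo_tool(series=[0, 0, -0.003, 0, 0, 0, -0.002, 0, 0, 0, 0, 0])

```text
clock: 10.55
eef_pos: [407.0, -289.9, 141.4]
tcp_rot: [-3.141, -0.0, 1.392]
contact_force: [-0.4, -0.4, -5.0]
opening: 0.552
```

servo_tool(series=[0, 0, -0.002, 0, 0, 0, 0, 0])

```text
clock: 10.72
eef_pos: [407.3, -290.1, 140.0]
tcp_rot: [3.141, 0.0, 1.392]
contact_force: [-1.6, 1.2, 2.2]
opening: 0.556
```

servo_tool(series=[0, 0, -0.002, 0, 0, 0, 0, 0])

```text
clock: 10.88
eef_pos: [407.5, -290.3, 139.7]
tcp_rot: [3.141, 0.0, 1.392]
contact_force: [-8.8, 5.5, 24.7]
opening: 0.556
```

servo_tool(series=[0, 0, 0.0007, 0, 0.0037, -0.0007, 0.0008, 0, 0.0037, -0.0007, 0.0008, 0, 0.0037, -0.0007, 0.0008, 0, 0.0037, -0.0007, 0.0008, 0, 0, 0, 0, 0], newtons=35)

```text
clock: 11.38
eef_pos: [422.6, -292.9, 142.4]
tcp_rot: [3.141, 0.0, 1.392]
contact_force: [-2.2, 2.7, 9.0]
opening: 0.556
```

servo_tool(series=[0.0037, -0.0007, 0.0005, 0, 0.0037, -0.0007, 0.0004, 0, 0.0037, -0.0007, 0.0004, 0, 0.0037, -0.0007, 0.0004, 0, 0, 0, 0, 0])

```text
clock: 11.8
eef_pos: [437.4, -295.6, 144.2]
tcp_rot: [3.141, -0.0, 1.392]
contact_force: [-1.9, 3.7, 10.0]
opening: 0.553
```

servo_tool(series=[0.0037, -0.0007, 0.0001, 0, 0.0037, -0.0007, 0, 0, 0.0037, -0.0007, 0, 0, 0.0037, -0.0007, 0, 0, 0, 0, 0, 0])

```text
clock: 12.22
eef_pos: [452.4, -298.4, 144.5]
tcp_rot: [3.141, -0.0, 1.392]
contact_force: [-2.4, 3.4, 12.3]
opening: 0.553
```

servo_tool(series=[0.0037, -0.0007, -0.0003, 0, 0.0037, -0.0007, -0.0003, 0, 0.0037, -0.0007, -0.0003, 0, 0, 0, 0, 0, 0, 0, 0, 0])

```text
clock: 12.63
eef_pos: [463.7, -300.5, 143.8]
tcp_rot: [3.14, -0.0, 1.392]
contact_force: [-1.5, 4.5, 13.4]
opening: 0.553
```

```bash
python3 - <<'E'
from h import *
im=grab_frame('scene');crop(im,120,90,300,260,3,'pics/up.png');print(sense()['wrist_torque'])
E
```

```text
[ 1.09645959  0.63257852 -0.00137313]
```

View pics/up.png

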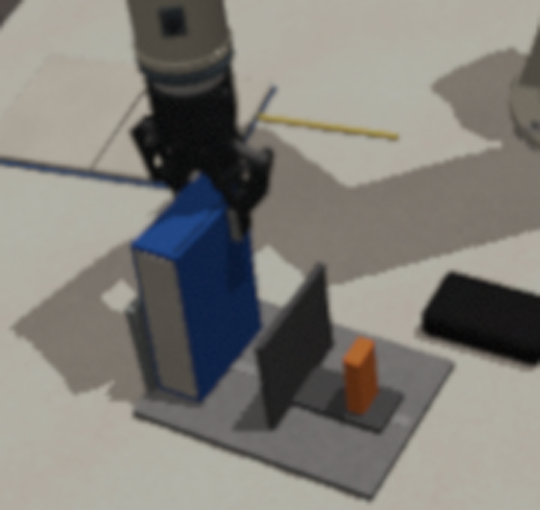

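```bash
python3 - <<'E'
from h import *
np.set_printoptions(precision=1,suppress=True)
s=sense();p=np.array(s['eef_pos']);y=s['tcp_rot'][2]
ey=np.array([np.cos(y),np.sin(y),0]);ex=np.array([ey[1],-ey[0],0])
P=onplane('scene',np.array([[177,260],[200,399],[262,326]])/3+[120,90]-.4,p+24*ey,ey)
Q=np.c_[(P-p)@ex,P[:,2]];print(Q)
d=Q[0]-Q[1];print('h',np.hypot(*d),'theta',np.arctan2(-d[0],d[1]))
d=Q[1]-Q[2];print('depth',np.hypot(*d),'theta',np.arctan2(d[1],d[0]))
O=np.array([516.2,-227.5]);e=np.array([.984,-.177]);print([( (q[:2]-O)@e, (q[:2]-O)@[.177,.984]) for q in P])
E
```

```text
[[ 91.2 189.3]
 [101.4  21.4]
 [-13.3  12.2]]
h 168.12607591680512 theta 0.06036926750848673
depth 115.0893787913934 theta 0.0804862186466524
[(np.float64(52.49973032121875), np.float64(-57.23159100891251)), (np.float64(62.64110667465417), np.float64(-57.23919729261346)), (np.float64(-52.051858540550995), np.float64(-57.15317472511156))]
```

servo_tool(series=[0.0036, -0.0007, -0.0004, 0, 0.0036, -0.0007, -0.0006, 0, 0, 0, 0, 0])

```text
clock: 12.93
eef_pos: [471.5, -301.9, 142.9]
tcp_rot: [3.139, -0.0, 1.392]
contact_force: [0.9, 4.5, 13.3]
opening: 0.549
```

```bash
python3 - <<'E'
from rig import *
print(sense()['wrist_torque'])
E
```

```text
[ 1.23546321  0.54188179 -0.06448373]
```

servo_tool(series=[0.002, -0.0004, 0, 0, 0, 0, -0.001, 0, 0, 0, 0, 0])

```text
clock: 13.18
eef_pos: [473.0, -302.1, 142.8]
tcp_rot: [3.139, -0.0, 1.392]
contact_force: [-4.4, 6.3, 22.4]
opening: 0.552
```

```bash
python3 - <<'E'
from h import *
im=grab_frame('scene');crop(im,150,130,260,240,5,'pics/up2.png');print(sense()['wrist_torque'])
E
```

```text
[1.50464843 0.98374218 0.12696112]
```

View pics/up2.png

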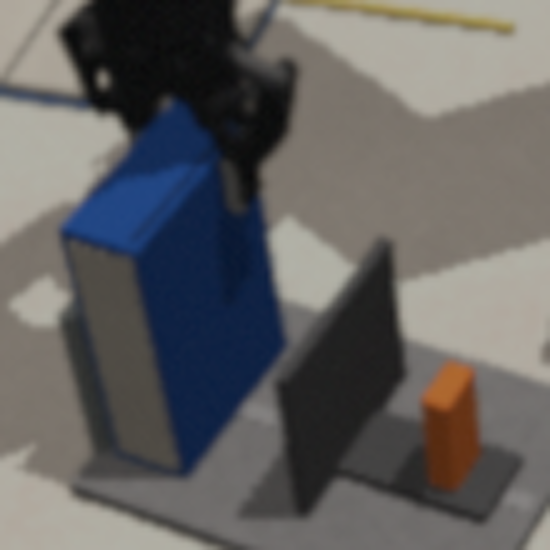

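```bash
python3 - <<'E'
from h import *
np.set_printoptions(precision=1,suppress=True)
s=sense();p=np.array(s['eef_pos']);y=s['tcp_rot'][2];print(s['contact_force'])
ey=np.array([np.cos(y),np.sin(y),0]);ex=np.array([ey[1],-ey[0],0])
P=onplane('scene',np.array([[135,258],[183,474],[286,345]])/5+[150,130]-.4,p+24*ey,ey)
Q=np.c_[(P-p)@ex,P[:,2]];print(Q)
d=Q[0]-Q[1];print('h',np.hypot(*d),'theta',np.arctan2(-d[0],d[1]))
d=Q[1]-Q[2];print('depth',np.hypot(*d),'theta',np.arctan2(d[1],d[0]))
O=np.array([516.2,-227.5]);e=np.array([.984,-.177]);print([((q[:2]-O)@e).round(1) for q in P])
for dz in (0,):
  C=[p+24*ey+a*ex+[0,0,z-p[2]] for a,z in((94,187),(94,12),(-21,12))];print((proj('scene',C)-[150,130]+.4)*5)
E
```

```text
[-3.6  7.1 22.2]
[[ 93.6 182.1]
 [ 94.   15.9]
 [-21.7  11.7]]
h 166.20734600609896 theta 0.0023744729329360226
depth 115.84458639526886 theta 0.036538702173090715
[np.float64(64.3), np.float64(64.7), np.float64(-51.1)]
[[133.1 251.5]
 [184.1 478.6]
 [285.3 345.5]]
```

servo_tool(series=[0, 0, 0, 0, 0, 0, 0, 0, 0, 0, 0.003, 0, 0, 0, 0.004, 0, -0.0035, 0.0006, 0, 0, -0.0035, 0.0006, 0, 0, 0, 0, 0, 0], newtons=80)

```text
clock: 13.82
eef_pos: [463.6, -300.7, 146.8]
tcp_rot: [-3.14, -0.001, 1.392]
contact_force: [-1.2, -0.4, -3.6]
opening: 0.552
```

servo_tool(series=[0, 0, -0.002, 0, 0, 0, -0.001, 0, 0, 0, 0, 0])

```text
clock: 14.07
eef_pos: [464.7, -301.0, 144.0]
tcp_rot: [-3.141, -0.0, 1.392]
contact_force: [0.2, -0.8, -4.4]
opening: 0.554
```

servo_tool(series=[0, 0, -0.001, 0, 0, 0, 0, 0])

```text
clock: 14.23
eef_pos: [464.9, -301.1, 143.2]
tcp_rot: [-3.141, -0.0, 1.392]
contact_force: [0.9, 0.3, -3.8]
opening: 0.552
```

servo_tool(series=[0, 0, -0.001, 0, 0, 0, 0, 0])

```text
clock: 14.4
eef_pos: [465.1, -301.2, 142.8]
tcp_rot: [3.141, 0.0, 1.392]
contact_force: [-0.5, 0.3, 0.4]
opening: 0.552
```

servo_tool(series=[0, 0, -0.001, 0, 0, 0, 0, 0, 0, 0, 0, 0], newtons=20)

```text
clock: 14.65
eef_pos: [465.2, -301.2, 142.8]
tcp_rot: [3.141, 0.0, 1.392]
contact_force: [-3.1, 4.1, 10.5]
opening: 0.553
```

servo_tool(series=[0, 0, 0.0005, 0, 0, 0, 0, 0, 0, 0, 0, 0])

```text
clock: 14.9
eef_pos: [465.1, -301.2, 142.8]
tcp_rot: [3.141, 0.0, 1.392]
contact_force: [-2.1, 2.6, 7.4]
opening: 0.55
```

servo_tool(series=[0, 0, 0, 0, 0, 0, 0, 0, 0, 0, 0, 0, 0, 0, 0, 0, 0, 0, 0, 0], gripper=0.068)

```text
clock: 15.32
eef_pos: [465.0, -301.2, 141.9]
tcp_rot: [3.141, 0.0, 1.392]
contact_force: [-0.4, 0.5, -0.4]
opening: 0.793
```

servo_tool(series=[0, 0, 0.02, 0, 0, 0, 0.035, 0, 0, 0, 0.04, 0, 0, 0, 0.04, 0, 0, 0, 0, 0])

```text
clock: 15.73
eef_pos: [468.1, -303.2, 285.0]
tcp_rot: [3.131, 0.005, 1.392]
contact_force: [1.3, -0.8, 0.7]
opening: 0.799
```

```bash
python3 - <<'E'
from rig import *
s=sense();print(s['qpos'],s['eef_pos'],s['tcp_rot'])
E
```

```text
[-5.77480200e-01  1.93354478e-01  1.72614209e+00  1.62357085e-05
  1.21033969e+00 -1.96989076e+00] [ 468.13091694 -303.22491886  284.96719441] [3.13075415 0.0045542  1.39238024]
```

servo_tool(series=[0.0048, 0.012, 0, -6.93, 0.0048, 0.012, 0, -6.93, 0.0048, 0.012, 0, -6.93, 0.0048, 0.012, 0, -6.93, 0.0048, 0.012, 0, -6.93, 0.0048, 0.012, 0, -6.93, 0.0048, 0.012, 0, -6.93, 0.0048, 0.012, 0, -6.93], gripper=0.0854)

```text
clock: 16.4
eef_pos: [503.5, -204.5, 276.7]
tcp_rot: [3.142, -0.0, 0.419]
contact_force: [-0.6, -0.6, -0.9]
opening: 1.0
```

servo_tool(series=[0.0048, 0.012, 0, -6.93, 0.0048, 0.012, 0, -6.93, 0.0048, 0.012, 0, -6.93, 0.0048, 0.012, 0, -6.93, 0.0048, 0.012, 0, -6.93, 0, 0, 0, 0, 0, 0, 0, 0])

```text
clock: 16.98
eef_pos: [527.4, -144.8, 276.8]
tcp_rot: [3.141, 0.0, -0.176]
contact_force: [0.7, -0.5, 0.1]
opening: 1.001
```

```bash
python3 - <<'E'
from h import *
np.set_printoptions(precision=1,suppress=True)
s=sense();print(s['eef_pos'],s['tcp_rot'])
im=grab_frame('top');cv2.imwrite('pics/top2.png',im)
O=np.array([516.2,-227.5]);e=np.array([.984,-.177]);f=np.array([.177,.984])
for c in blobs(im,(105,120,50),(130,255,255)):
    r=cv2.minAreaRect(c);bx=cv2.boxPoints(r);P=onz('top',bx,187)[:,:2];print(r);print(np.c_[(P-O)@e,(P-O)@f])
E
```

```text
[ 527.4 -144.8  276.8] [ 3.1  0.  -0.2]
((159.29452514648438, 128.04794311523438), (15.800556182861328, 37.10204315185547), 20.556045532226562)
[[ 80.1 514.1]
 [161.7 502.7]
 [155.5 468.2]
 [ 74.  479.9]]
((418.2567443847656, 232.54055786132812), (3.483164072036743, 51.93553924560547), 8.972626686096191)
[[ -59.   -97.6]
 [  52.3  -97.5]
 [  52.5 -104.8]
 [ -58.7 -104.9]]
((484.5773620605469, 339.70697021484375), (55.50541305541992, 136.05880737304688), 65.69544982910156)
[[-231.2 -121.2]
 [ -69.1 -353.1]
 [-161.5 -409.4]
 [-320.7 -181.1]]
```

servo_tool(series=[0.0035, -0.001, -0.04, 0, 0, 0, -0.04, 0, 0, 0, -0.04, 0, 0, 0, -0.04, 0, 0, 0, -0.03, 0, 0, 0, -0.02, 0, 0, 0, -0.008, 0, 0, 0, 0, 0])

```text
clock: 17.7
eef_pos: [529.4, -146.3, 57.2]
tcp_rot: [-3.141, 0.003, -0.178]
contact_force: [-0.3, -0.2, 0.0]
opening: 1.001
```

servo_tool(series=[0, 0, 0, 0, 0, 0, 0, 0, 0, 0, 0, 0, 0, 0, 0, 0, 0, 0, 0, 0, 0, 0, 0, 0], gripper=0.02, newtons=40)

```text
clock: 18.2
eef_pos: [532.9, -146.6, 60.7]
tcp_rot: [3.141, -0.005, -0.18]
contact_force: [3.3, 0.2, 8.3]
opening: 0.392
```

servo_tool(series=[-0.0016, -0.0089, 0, 0, -0.0016, -0.0089, 0, 0, -0.0016, -0.0089, 0, 0, -0.0016, -0.0089, 0, 0, -0.0016, -0.0089, 0, 0, -0.0016, -0.0089, 0, 0, -0.0012, -0.0065, 0, 0, 0, 0, 0, 0])

```text
clock: 18.87
eef_pos: [522.0, -207.7, 60.7]
tcp_rot: [3.14, -0.005, -0.18]
contact_force: [3.0, -3.1, 6.2]
opening: 0.386
```

servo_tool(series=[-0.0005, -0.003, 0, 0, -0.0005, -0.003, 0, 0, 0, 0, 0, 0])

```text
clock: 19.12
eef_pos: [521.1, -213.0, 60.7]
tcp_rot: [3.141, -0.005, -0.18]
contact_force: [2.8, -1.3, 7.3]
opening: 0.391
```

servo_tool(series=[-0.0005, -0.003, 0, 0, 0, 0, 0, 0, 0, 0, 0, 0])

```text
clock: 19.37
eef_pos: [520.6, -215.8, 60.7]
tcp_rot: [3.141, -0.004, -0.18]
contact_force: [3.8, -0.6, 7.3]
opening: 0.391
```

servo_tool(series=[-0.0003, -0.0015, 0, 0, -0.0003, -0.0015, 0, 0, 0, 0, 0, 0])

```text
clock: 19.62
eef_pos: [520.1, -218.3, 60.7]
tcp_rot: [3.141, -0.005, -0.18]
contact_force: [4.5, 1.9, 6.7]
opening: 0.391
```

servo_tool(series=[-0.0003, -0.0015, 0, 0, 0, 0, 0, 0])

```text
clock: 19.78
eef_pos: [519.9, -219.7, 60.7]
tcp_rot: [-3.142, -0.005, -0.18]
contact_force: [5.0, 3.3, 7.4]
opening: 0.392
```

servo_tool(series=[-0.0003, -0.0015, 0, 0, 0, 0, 0, 0])

```text
clock: 19.95
eef_pos: [519.9, -219.7, 60.7]
tcp_rot: [-3.139, -0.004, -0.181]
contact_force: [8.0, 12.9, 7.8]
opening: 0.388
```

servo_tool(series=[-0.0001, -0.0008, 0, 0, 0, 0, 0, 0, 0, 0, 0, 0])

```text
clock: 20.2
eef_pos: [519.9, -219.7, 60.7]
tcp_rot: [-3.139, -0.004, -0.181]
contact_force: [8.3, 17.7, 9.2]
opening: 0.393
```

servo_tool(series=[0, 0, 0, 0, 0, 0, 0, 0, 0, 0, 0, 0, 0, 0, 0, 0, 0, 0, 0, 0], gripper=0.0854)

```text
clock: 20.62
eef_pos: [516.9, -222.0, 58.9]
tcp_rot: [3.142, 0.0, -0.18]
contact_force: [-0.0, 0.2, -0.3]
opening: 0.995
```

servo_tool(series=[0, 0.001, 0.02, 0, 0, 0, 0.04, 0, 0, 0, 0.04, 0, 0, 0, 0.04, 0, 0, 0, 0.04, 0, 0, 0, 0.03, 0, 0, 0, 0, 0])

```text
clock: 21.2
eef_pos: [520.0, -222.3, 276.0]
tcp_rot: [3.139, -0.01, -0.18]
contact_force: [2.0, -0.0, 0.5]
opening: 0.997
```

servo_tool(series=[-0.03, 0.02, 0, 0, -0.03, 0.02, 0, 0, -0.03, 0.02, 0, 0, -0.03, 0.02, 0, 0, -0.03, 0.02, 0, 0, -0.03, 0.02, 0, 0, 0, 0.02, 0, 0, 0, 0, 0, 0])

```text
clock: 21.87
eef_pos: [335.2, -78.8, 268.5]
tcp_rot: [-3.141, 0.0, -0.18]
contact_force: [0.2, -0.1, 0.8]
opening: 0.996
```

```bash
python3 - <<'E'
from h import *
np.set_printoptions(precision=1,suppress=True)
a=grab_frame('scene');b=grab_frame('top')
A=cv2.resize(a[150:330,150:450],(800,480));A=cv2.resize(A,(500,300));cv2.imwrite('pics/fin_s.png',A)
B=cv2.resize(b[100:290,100:440],(537,300),interpolation=cv2.INTER_CUBIC)
C=cv2.resize(a[150:330,150:450],(500,300),interpolation=cv2.INTER_CUBIC);C=np.hstack([C,np.zeros((300,37,3),np.uint8)])
cv2.imwrite('pics/fin.png',np.vstack([C,B]))
O=np.array([516.2,-227.5]);e=np.array([.984,-.177]);f=np.array([.177,.984])
for c in blobs(b,(105,120,50),(130,255,255))[:3]:
    bx=cv2.boxPoints(cv2.minAreaRect(c));P=onz('top',bx,187)[:,:2];print(bx.mean(0),np.c_[(P-O)@e,(P-O)@f])
for c in blobs(b,(3,150,100),(15,255,255)):
    P=onz('top',[cv2.minAreaRect(c)[0]],91)[0,:2];print('post',(P-O)@e,(P-O)@f)
E
```

```text
[410.7 231.1] [[ -61.6  -60.2]
 [  54.2  -60.6]
 [  55.1 -110.3]
 [ -60.4 -109.3]]
[159.3 128. ] [[ 80.1 514.1]
 [161.7 502.7]
 [155.5 468.2]
 [ 74.  479.9]]
[484.6 339.7] [[-231.2 -121.2]
 [ -69.1 -353.1]
 [-161.5 -409.4]
 [-320.7 -181.1]]
post 0.15330359753977166 8.646728727453047
```

View pics/fin.png

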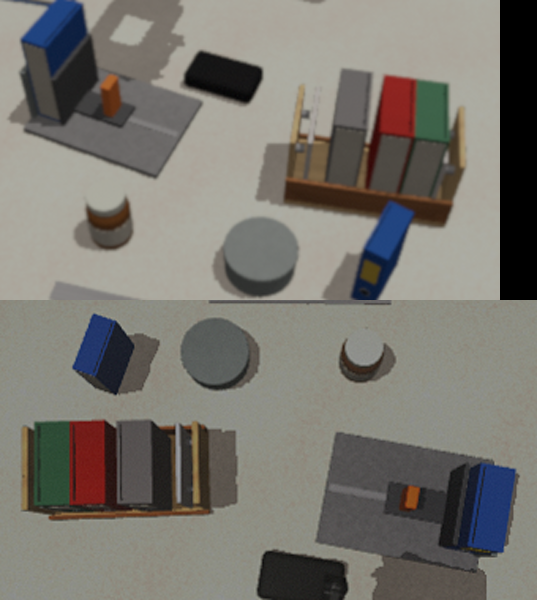

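```bash
python3 -c "
from rig import *
print(sign_off())"
```

```text
the job is handed in; nothing more can be done
None
```

The blue box file is in the grey stand's bay, snug between the wall and the end stop, and the job was handed in at about 22 s of the 67 s allowed.

I tipped the file to about 0.40 rad by its far top edge and gripped it at the spine side. I drew it out along its own axis, set its lower spine edge on the base and swung it upright. It was about 7 mm too far back, so I lifted it slightly, moved it and set it down again. I then pinched the orange handle and slid the stop in until it stalled at about 18 N.

**Last checks, from the top camera and the final picture:**
- **File:** it is upright, its faces at stand y of about -110 and -60 mm and square with the wall to within about 0.01 rad. Its centre is about 3 mm to the front of x 0, and it lies fully on the base.
- **Stop:** the handle's position gives a bay width of about 48.7 mm against 48 for snug, which is within the 2 mm calibration error.
- **Everything else:** the grey, red and green files stand in the rack. The tin, the case, the jar and the small blue file look undisturbed.

Nothing failed or disagreed by more than the calibration error. After the re-seat I checked that the file was flat on the base only by contact force and the later pictures, not by a separate tilt measurement.

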